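# Pack the pierced clay finds into their cradles

## Robot

A 6-joint arm with a two-finger parallel gripper is mounted at the origin on the work surface. World frame = base frame: x ahead of the robot, y to its left, z up, the work surface at z = 0. Lengths are in m, angles in rad, forces in N, time in s.
With the tool pointing down it reaches from about 0.325 to 0.9 m from the base axis. Payload 6.1 kg.
Tool frame: the origin (TCP) lies midway between the tips of the shut fingers; the grasp point (between the pads) lies 19 mm behind it; x points along the fingers, y is the direction in which the jaws open and shut, and the axes are right-handed (so a half turn about x gives the same grasp; the last joint's range is limited). The gripper opens to 85 mm and grips with 20 to 120 N. Pads are 22 mm wide; open, the fingers measure 114 mm over their backs; the gripper's body (76 mm by 85 mm) begins 54 mm behind the grasp point. The pads swing forward as they close: fully open they stand 13 mm farther back than shut.
Start: joints at [-1.366, 0.22, 1.526, -0, 1.395, -0.126], TCP at [0.203, -0.591, 0.231] pointing down, gripper open.
Joint ranges: [-2.98, 2.98], [-0.91, 2.08], [0.09, 2.57], [-1.24, 4.39], [0.2, 2.65], [-2.68, 2.68]. Speed limits (rad/s): [2.57, 2.57, 3.01, 3.14, 3.14, 3.14].

## Interface

Orientations are given as [roll, pitch, yaw] about the fixed x, y, z axes, in that order (R = Rz(yaw) Ry(pitch) Rx(roll)).
In Python, from plant import movep, move_l, set_joints, gripper_to, hold, inverse_kinematics, observe, get_image, get_calibration, Unreachable, job_done gives the robot as it stands. Calls block until the motion is done:
- movep(position, orientation): joint-space move of the TCP to a pose.
- move_l(position, feed=0.15, rotation=None, max_force=None): straight line of the TCP; rotation=None keeps the orientation; feed is the mean speed in m/s. With max_force (N) it stops when the force on the tool has changed by that much, and returns True; else False.
- set_joints(angles): joint-space move.
- gripper_to(opening, f_grip=None): finger opening in m; f_grip is the grip in N (None keeps the last); returns when the fingers have stopped.
- hold(seconds).
- inverse_kinematics(position, orientation): joint angles nearest the present ones, or None.
- observe(): the state.
- get_image(name): name is "side" or "top" or "wrist"; returns (picture, depth): 384x512x3 uint8, red, green, blue; 384x512 float32, m along the optical axis (not along the pixel's ray), 0 where there is no reading.
- get_calibration(name): a dict with "intrinsics" (3x3 intrinsics, pixels), "world_from_camera" (4x4, takes a point from camera to world coordinates). Camera axes: x right, y down, z forward; pixel columns grow to the right and rows downward; lengths in m; the calibration is good to about 2 mm. A picture is of the moment at which its call begins: read the wrist's pose just before it. get_calibration takes no time and is no camera call; for the wrist camera it gives the pose at the moment of the call.
A pose or a line that the arm cannot do raises Unreachable and nothing moves.
- job_done(): hands the job in, once; it reports no verdict.
The state is a dict: "time_s": time; "q": joint angles; "joint_velocities": joint speeds; "joint_torque": joint torques, N m; "eef_pos": TCP position; "tcp_rot": TCP orientation; "ft_force": force on the tool from outside, world axes, zero at the start; "torque": the same for the moment, N m; "opening": finger opening in m.
Only numpy, scipy, OpenCV 4.12 (cv2) and the standard library are available. Lean on these libraries where they do the work, as an engineer would, in place of code of your own. Each camera call takes 0.05 s, during which the arm holds its last target. There are 200 camera calls.

## Task

Pack the four pierced clay finds (the ones with a hole through them) into the finds tray, each lying flat down in the recess of the dark red cradle that has its shape and size: large round, small round, square and oblong. Set them down gently rather than dropping them, and leave the two look-alikes without a hole where they lie on the table.

Things in the scene. Friction and masses are not known exactly. Their poses are not given: they have to be found in the camera images.
- disc: Large round whorl with a hole through it: 60 mm diameter, 16 mm hole. Buff clay, 26 mm high, lying flat and loose on the table; origin at the centre of its underside, z up.
- small: Small round whorl with a hole through it: 36 mm diameter, 12 mm hole. Buff clay, 26 mm high, lying flat and loose on the table; origin at the centre of its underside, z up.
- square: Square loom weight with a hole through it: 46 x 46 mm along its x and y, 16 mm hole. Buff clay, 26 mm high, lying flat and loose on the table; origin at the centre of its underside, z up.
- oblong: Oblong loom weight with two holes through it: 36 mm along its x, 64 mm along its y, holes 14 mm. Buff clay, 26 mm high, lying flat and loose on the table; origin at the centre of its underside, z up.
- solid_disc: Look-alike, does not belong: round disc without a hole, 60 mm diameter. Buff clay, 26 mm high, lying flat and loose on the table; origin at the centre of its underside, z up.
- solid_square: Look-alike, does not belong: square block without a hole, 46 x 46 mm. Buff clay, 26 mm high, lying flat and loose on the table; origin at the centre of its underside, z up.
- cradle_disc: Cradle with a large round recess, 76 mm diameter, for the large whorl. Dark red block 84 (x) x 89 (y) x 20 high; the four are fixed in a row along their y, 90 mm pitch, order varies, in a plywood tray 94 x 370 mm, walls flush with the blocks. Felt-lined recess, 7 deep. Origin: centre of the underside, 4 mm over the table; recess centred, floor at z = 13.
- cradle_small: Cradle with a small round recess, 52 mm diameter, for the small whorl. Dark red block 84 (x) x 89 (y) x 20 high; the four are fixed in a row along their y, 90 mm pitch, order varies, in a plywood tray 94 x 370 mm, walls flush with the blocks. Felt-lined recess, 7 deep. Origin: centre of the underside, 4 mm over the table; recess centred, floor at z = 13.
- cradle_square: Cradle with a square recess, 62 x 62 mm, for the square weight. Dark red block 84 (x) x 89 (y) x 20 high; the four are fixed in a row along their y, 90 mm pitch, order varies, in a plywood tray 94 x 370 mm, walls flush with the blocks. Felt-lined recess, 7 deep. Origin: centre of the underside, 4 mm over the table; recess centred, floor at z = 13.
- cradle_oblong: Cradle with an oblong recess, 52 mm along its x and 79 mm along its y, for the oblong weight. Dark red block 84 (x) x 89 (y) x 20 high; the four are fixed in a row along their y, 90 mm pitch, order varies, in a plywood tray 94 x 370 mm, walls flush with the blocks. Felt-lined recess, 7 deep. Origin: centre of the underside, 4 mm over the table; recess centred, floor at z = 13.
Mind the look-alikes: they are no part of the job. Leave any green or orange look-alike of the cradle_disc alone. Leave any pink or purple look-alike of the square alone.

How it is judged:
By the outcome, as a careful person would: the job done as asked, in the order asked, and still so for the second after the job is handed in, with the robot touching nothing.
It also fails if it takes over 96 s, if anything falls off the work surface, if the arm or the gripper's body presses on something with over 40 N, if the wrist force passes 120 N, or if a joint passes its speed limit or range.

## Working session

There is one attempt and no reset: what is moved stays moved. The work goes in short steps, each a Python script; the robot and the scene stay as the last script left them, time stands still between calls to the robot, and variables do not carry over. Pictures are saved under pics/ and viewed, about 12 in all and at most 16, crops included, and the job is handed in when it is done.

```bash
mkdir -p pics; ls; python3 - <<'E'
from plant import *
import cv2,numpy as np
o=observe();print(o['time_s'],o['eef_pos'],o['tcp_rot'])
for n in('top','side'):
    p,d=get_image(n);cv2.imwrite(f'pics/{n}0.png',p[...,::-1]);np.savez(f'{n}0.npz',p=p,d=d)
    c=get_calibration(n);print(n,np.round(c['intrinsics'],1).tolist(),np.round(c['world_from_camera'],3).tolist())
E
```

```text
pics
0.0 [ 0.20286282 -0.59051028  0.23019013] [-1.69109422  1.56882447  1.78130771]
top [[352.0, 0.0, 254.5], [0.0, 352.0, 190.0], [0.0, 0.0, 1.0]] [[-0.012, -0.994, 0.108, 0.464], [-1.0, 0.011, -0.006, -0.013], [0.005, -0.108, -0.994, 1.0], [0.0, 0.0, 0.0, 1.0]]
side [[467.4, 0.0, 249.1], [0.0, 467.4, 190.2], [0.0, 0.0, 1.0]] [[-0.937, -0.258, 0.236, 0.304], [-0.349, 0.713, -0.608, 0.671], [-0.012, -0.652, -0.758, 0.88], [0.0, 0.0, 0.0, 1.0]]
```

View pics/top0.png

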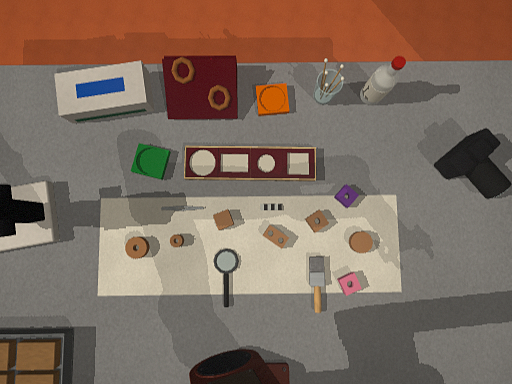

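View pics/side0.png

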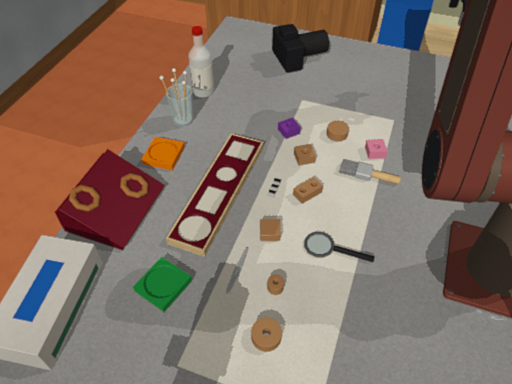

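The top view shows the tray at about (250,163). Its recesses run left to right: round, oblong, small, square. The pierced disc is at (137,247), small at (177,240), oblong at (276,236) and square at (317,221). The solid ones appear to be at (223,219) and (361,242). Next I'll get rough positions, then wrist close-ups.

```bash
cat > h.py <<'E'
from plant import *
import cv2,numpy as np,warnings
from scipy.spatial.transform import Rotation as R
warnings.filterwarnings('ignore')
def down(a):
    "tool down, jaw axis at world angle a"
    c,s=np.cos(a),np.sin(a)
    return R.from_matrix(np.array([[0,c,s],[0,s,-c],[-1,0,0]])).as_euler('xyz').tolist()
def ray(uv,cal,z):
    K,T=np.array(cal['intrinsics']),np.array(cal['world_from_camera'])
    uv=np.atleast_2d(np.asarray(uv,float))
    d=np.c_[(uv-K[:2,2])/K[[0,1],[0,1]],np.ones(len(uv))]@T[:3,:3].T
    return T[:3,3]+d*((z-T[2,3])/d[:,2])[:,None]
def shot(n,f=None):
    cal=get_calibration(n);p,d=get_image(n)
    if f: cv2.imwrite(f'pics/{f}.png',p[...,::-1]);np.savez(f'{f}.npz',p=p,d=d,K=cal['intrinsics'],T=cal['world_from_camera'])
    return p,d,cal
def best(a):
    "of the equivalent half turns, the jaw angle nearest the tool's pointing radius"
    return a
E
python3 - <<'E'
from h import *
c=get_calibration('top')
for n,uv,z in [('disc',(137,247),.026),('small',(177,240),.026),('square',(317,221),.026),('oblong',(276,236),.026),('ssq',(223,219),.026),('sdisc',(361,242),.026),('cd',(203,163),.017),('co',(235,163),.017),('cs',(266.5,163),.017),('cq',(298,163),.017)]:
    print(n,ray(uv,c,z)[0].round(3))
w=get_calibration('wrist');print(np.round(w['intrinsics'],1).tolist(),np.round(w['world_from_camera'],3).tolist())
for x,y in [(.33,.28),(.36,.2),(.36,-.17),(.35,-.06),(.5,-.05)]:
  for a in (0,np.pi/2,np.pi,-np.pi/2):
    q=inverse_kinematics([x,y,.3],down(a));print(x,y,round(a,2),None if q is None else np.round(q,2))
E
```

```text
disc [0.416 0.304 0.026]
small [0.434 0.196 0.026]
square [ 0.481 -0.19   0.026]
oblong [ 0.442 -0.076  0.026]
ssq [0.49  0.07  0.026]
sdisc [ 0.423 -0.309  0.026]
cd [0.649 0.127 0.017]
co [0.648 0.036 0.017]
cs [ 0.647 -0.053  0.017]
cq [ 0.646 -0.143  0.017]
[[293.7, 0.0, 259.6], [0.0, 293.7, 187.7], [0.0, 0.0, 1.0]] [[0.323, -0.904, -0.281, 0.275], [-0.946, -0.309, -0.096, -0.567], [-0.0, 0.297, -0.955, 0.372], [0.0, 0.0, 0.0, 1.0]]
0.33 0.28 0 [ 0.52 -0.3   1.9  -0.    1.54  0.52]
0.33 0.28 1.57 [ 0.52 -0.3   1.9  -0.    1.54 -1.05]
0.33 0.28 3.14 [ 0.52 -0.3   1.9  -0.    1.54 -2.62]
0.33 0.28 -1.57 [ 0.52 -0.3   1.9  -0.    1.54  2.09]
0.36 0.2 0 [ 0.32 -0.35  1.94 -0.    1.55  0.32]
0.36 0.2 1.57 [ 0.32 -0.35  1.94 -0.    1.55 -1.26]
0.36 0.2 3.14 None
0.36 0.2 -1.57 [ 0.32 -0.35  1.94 -0.    1.55  1.89]
0.36 -0.17 0 [-0.64 -0.39  1.97  0.    1.56 -0.64]
0.36 -0.17 1.57 [-0.64 -0.39  1.97  0.    1.56 -2.21]
0.36 -0.17 3.14 [-0.64 -0.39  1.97  0.    1.56  2.5 ]
0.36 -0.17 -1.57 [-0.64 -0.39  1.97  0.    1.56  0.93]
0.35 -0.06 0 [-0.39 -0.52  2.05  0.    1.6  -0.39]
0.35 -0.06 1.57 [-0.39 -0.52  2.05  0.    1.6  -1.96]
0.35 -0.06 3.14 None
0.35 -0.06 -1.57 [-0.39 -0.52  2.05  0.    1.6   1.18]
0.5 -0.05 0 [-0.26 -0.11  1.75  0.    1.51 -0.26]
0.5 -0.05 1.57 [-0.26 -0.11  1.75  0.    1.51 -1.83]
0.5 -0.05 3.14 None
0.5 -0.05 -1.57 [-0.26 -0.11  1.75  0.    1.51  1.31]
```

```bash
python3 - <<'E'
from h import *
for i,y in enumerate((-.12,.17)):
    movep([.47,y,.22],down(np.pi/2));hold(.2);shot('wrist',f'w{i}')
o=observe();print(o['time_s'],o['eef_pos'])
E
```

```text
3.675 [0.47034767 0.16895373 0.21998346]
```

View pics/w0.png

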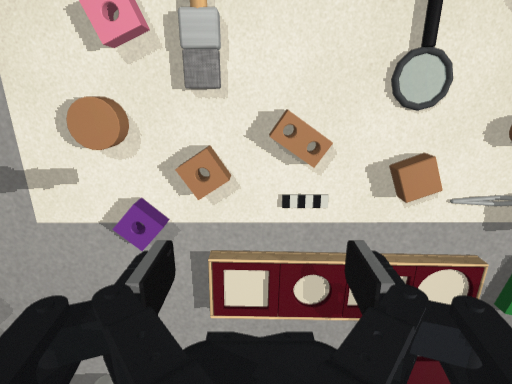

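View pics/w1.png

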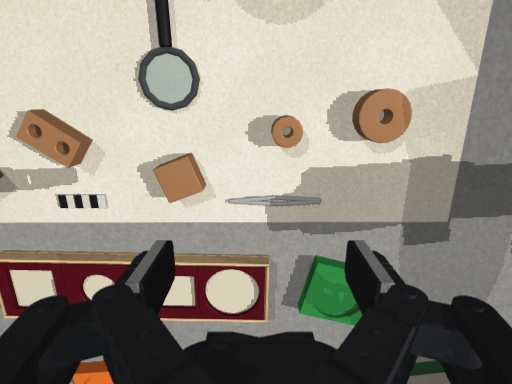

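Both wrist views confirm the classes. In w0, the pierced square is at (203,173), the oblong at (301,138), the solid disc at (98,122) and the solid square at (416,177). In w1, the small whorl is at (287,131) and the disc at (382,115).

```bash
cat > meas.py <<'E'
from h import *
def pieces(f,near):
    z=np.load(f+'.npz');p,d=z['p'],z['d'];cal=dict(intrinsics=z['K'],world_from_camera=z['T'])
    v,u=np.mgrid[:384,:512];K,T=z['K'],z['T']
    P=np.stack([(u-K[0,2])/K[0,0]*d,(v-K[1,2])/K[1,1]*d,d],-1)@T[:3,:3].T+T[:3,3]
    h=cv2.cvtColor(p,cv2.COLOR_RGB2HSV)
    m=((h[...,0]<20)&(h[...,1]>90)&(P[...,2]>.021)&(P[...,2]<.032)&(d>0)).astype(np.uint8)
    out={}
    for c in cv2.findContours(m,cv2.RETR_EXTERNAL,cv2.CHAIN_APPROX_NONE)[0]:
        if cv2.contourArea(c)<300: continue
        w=ray(c[:,0],cal,.026)[:,:2]
        (cx,cy),(a,b),t=cv2.minAreaRect((w*1000).astype(np.float32))
        for n,q in near.items():
            if np.hypot(cx/1000-q[0],cy/1000-q[1])<.04:
                out[n]=(cx/1000,cy/1000,a,b,t);print(f,n,np.round([cx,cy,a,b,t],1),'z med',round(float(np.median(P[...,2][m>0])),4))
    return out
def recess(f,near):
    z=np.load(f+'.npz');p=z['p'];cal=dict(intrinsics=z['K'],world_from_camera=z['T'])
    h=cv2.cvtColor(p,cv2.COLOR_RGB2HSV)
    m=((h[...,2]>120)&(h[...,1]<70)).astype(np.uint8)
    for c in cv2.findContours(m,cv2.RETR_EXTERNAL,cv2.CHAIN_APPROX_NONE)[0]:
        if cv2.contourArea(c)<150: continue
        w=ray(c[:,0],cal,.018)[:,:2]
        (cx,cy),(a,b),t=cv2.minAreaRect((w*1000).astype(np.float32))
        for n,q in near.items():
            if np.hypot(cx/1000-q[0],cy/1000-q[1])<.03: print(f,n,np.round([cx,cy,a,b,t],1))
E
python3 - <<'E'
from meas import *
N=dict(disc=(.416,.304),small=(.434,.196),square=(.481,-.19),oblong=(.442,-.076),ssq=(.49,.07),sdisc=(.423,-.309))
C=dict(cd=(.649,.127),co=(.648,.036),cs=(.647,-.053),cq=(.646,-.143))
for f in('w0','w1'): pieces(f,N);recess(f,C)
z=np.load('top0.npz');c=get_calibration('top');np.savez('t0.npz',p=z['p'],d=z['d'],K=c['intrinsics'],T=c['world_from_camera'])
pieces('t0',N);recess('t0',C)
# tray rim far edge / dark red rows for yaw
z=np.load('w0.npz');cal=dict(intrinsics=z['K'],world_from_camera=z['T'])
h=cv2.cvtColor(z['p'],cv2.COLOR_RGB2HSV);m=(((h[...,0]<8)|(h[...,0]>172))&(h[...,1]>150)&(h[...,2]>40)).astype(np.uint8)
ed=[(u,np.flatnonzero(m[240:330,u])[0]+240) for u in list(range(215,350,5))+list(range(425,475,5)) if m[240:330,u].any()]
w=ray(ed,cal,.024);k=np.polyfit(w[:,1],w[:,0],1);print('near edge x at y=0, slope',k, 'res',np.abs(np.polyval(k,w[:,1])-w[:,0]).max())
E
```

```text
w0 ssq [489.3  67.   46.7  46.3  20.7] z med 0.0252
w0 square [ 482.5 -190.1   45.8   47.    33. ] z med 0.0252
w0 oblong [441.9 -75.1  64.2  35.4  55.2] z med 0.0252
w0 sdisc [ 423.9 -308.3   60.8   57.3   89.9] z med 0.0252
w0 cs [649.  -52.4  48.6  45.3  89.9]
w0 cq [ 647.2 -141.9   60.3   58.6   88.6]
w0 cd [644.7 131.8  60.7  57.1  43. ]
w1 ssq [488.9  70.5  45.7  46.3  20.5] z med 0.0251
w1 small [433.3 198.4  33.6  34.    0.5] z med 0.0251
w1 oblong [441.1 -72.6  65.7  38.7  55.3] z med 0.0251
w1 disc [417.  306.5  58.   58.6   5.5] z med 0.0251
w1 co [651.5  53.6  44.8  47.5  89.4]
w1 cs [640.5 -59.5  28.2  45.7  36.4]
w1 cq [ 646.4 -143.7   56.9   57.4   88.7]
w1 cd [652.5 127.9  70.6  72.6  20.5]
t0 disc [416.6 307.2  60.1  54.   89.3] z med 0.0272
t0 sdisc [ 424.1 -308.7   59.    57.    43.6] z med 0.0272
t0 cs [648.3 -51.8  45.3  48.8  89.3]
t0 co [649.3  38.8  73.8  48.8  89.4]
t0 cq [ 644.7 -142.4   56.8   60.5   88.7]
t0 cd [650.3 129.2  71.9  67.9   0. ]
near edge x at y=0, slope [0.0242834 0.6080026] res 0.017621433442534307
```

Measurements from three views agree to about 2 mm, against a clearance of 8 mm. I'll start with the oblong, then check it.

```bash
cat > pp.py <<'E'
from h import *
A=-.015
#      pick x,y,jaw angle,width,tcp z ; place x,y
J=dict(oblong=(.4415,-.075,np.radians(-34.8),.036,.0075,.6493,.0385),
       square=(.4825,-.190,np.radians(33),.046,.006,.6465,-.142),
       small=(.4335,.198,0,.036,.0075,.6486,-.052),
       disc=(.417,.3065,0,.060,.004,.6505,.1285))
def pick(n):
    x,y,a,w,z,_,_=J[n]
    gripper_to(w+.02);movep([x,y,.10],down(a))
    move_l([x,y,z+.02],.2);print('hit',move_l([x,y,z],.05,max_force=15))
    gripper_to(w-.015,40);print(n,'opening',round(observe()['opening'],4),'w',w)
    move_l([x,y,.13],.2);print('lifted',round(observe()['opening'],4),np.round(observe()['ft_force'],1))
def place(n):
    *_,w,z,x,y=J[n]
    movep([x,y,.13],down(A));move_l([x,y,z+.017+.015],.15);hold(.2)
    print('touch',move_l([x,y,z+.017-.003],.02,max_force=3),'tcp z rel',round(observe()['eef_pos'][2]-z-.017,4),'op',round(observe()['opening'],4))
    hold(.2);gripper_to(w+.010);print('released',round(observe()['opening'],4));move_l([x,y,.13],.15);print('t',observe()['time_s'])
E
python3 - <<'E'
from pp import *
pick('oblong');shot('wrist','hold1');place('oblong');shot('top','t1')
E
python3 -c "
import cv2;a=cv2.imread('pics/hold1.png');b=cv2.imread('pics/t1.png');b=cv2.resize(b[120:310,90:410],(512,304))
cv2.imwrite('pics/c1.png',cv2.resize(cv2.vconcat([a,b]),None,fx=.85,fy=.85))"
```

```text
hit False
oblong opening 0.0354 w 0.036
lifted 0.0353 [ 0.2  0.9 -1. ]
touch True tcp z rel 0.0004 op 0.0348
released 0.0464
t 11.6417
```

View pics/c1.png

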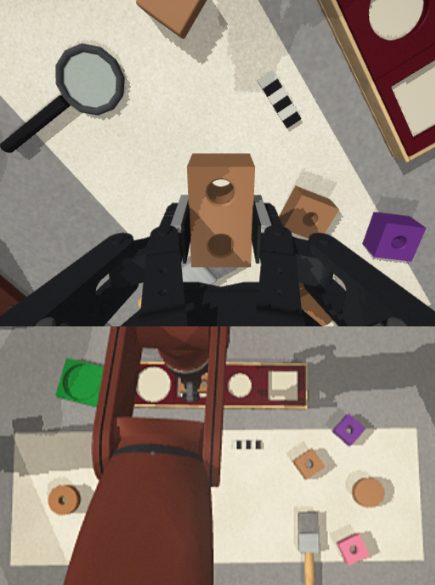

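The oblong is held square between the pads, and it touched down at the expected height. Going on with the others, stopping if a grip looks wrong.

```bash
python3 - <<'E'
from pp import *
for n in('square','small','disc'):
    pick(n)
    if abs(observe()['opening']-J[n][3])>.004: print('BAD');break
    place(n)
E
```

```text
hit False
square opening 0.0451 w 0.046
lifted 0.0452 [-0.3  0.7 -1.2]
touch True tcp z rel 0.0005 op 0.0449
released 0.0561
t 19.0417
hit False
small opening 0.035 w 0.036
lifted 0.0347 [ 0.2 -0.7 -1.2]
touch True tcp z rel 0.0006 op 0.0348
released 0.046
t 27.1167
hit False
disc opening 0.0582 w 0.06
lifted 0.0578 [-0.7  0.4 -1.6]
touch True tcp z rel 0.0008 op 0.0582
released 0.07
t 35.4667
```

```bash
python3 - <<'E'
from meas import *
movep([.47,.02,.24],down(np.pi/2));hold(.3)
shot('wrist','w9')
movep([.36,-.25,.25],down(-.6));hold(.3);shot('top','t9');shot('side','s9')
for f,k in(('t9',(130,300,90,410)),('s9',(100,370,150,400))):
    a,b,c,d=k;im=cv2.imread(f'pics/{f}.png')[a:b,c:d];cv2.imwrite(f'pics/{f}c.png',cv2.resize(im,None,fx=2.2,fy=2.2,interpolation=cv2.INTER_CUBIC))
# top faces in the tray, from depth
for f in ('s9','t9'):
    z=np.load(f+'.npz');p,d,K,T=(z[k] for k in 'pdKT');v,u=np.mgrid[:384,:512]
    P=np.stack([(u-K[0,2])/K[0,0]*d,(v-K[1,2])/K[1,1]*d,d],-1)@T[:3,:3].T+T[:3,3]
    for n,q in dict(cd=(.6505,.1285),co=(.6493,.0385),cs=(.6486,-.052),cq=(.6465,-.142)).items():
        s=P[(np.hypot(P[...,0]-q[0],P[...,1]-q[1])<.045)&(P[...,2]>.036)&(P[...,2]<.06)]
        if len(s)<10: print(f,n,'few');continue
        e=np.linalg.lstsq(np.c_[s[:,:2]-s[:,:2].mean(0),np.ones(len(s))],s[:,2],rcond=None)[0]
        print(f,n,'mid-off mm',((s[:,:2].min(0)+s[:,:2].max(0))/2*1000-np.array(q)*1000).round(1),'z',e[2].round(4),'tilt deg',np.degrees(e[:2]).round(1),len(s))
print(observe()['time_s'])
E
```

```text
s9 cd mid-off mm [-3.3  3.1] z 0.0418 tilt deg [ 0.5 -0.8] 460
s9 co mid-off mm [-2.5  1.8] z 0.0417 tilt deg [ 1.4 -0.5] 326
s9 cs mid-off mm [-4.2  1.8] z 0.0417 tilt deg [-0.   0.1] 130
s9 cq mid-off mm [-3.   1.9] z 0.0418 tilt deg [ 0.2 -0.1] 241
t9 cd mid-off mm [0.4 1.1] z 0.0451 tilt deg [0.8 0.8] 357
t9 co mid-off mm [0.8 0.3] z 0.0449 tilt deg [2.1 0.1] 296
t9 cs mid-off mm [-0.7  1.3] z 0.045 tilt deg [-0.4 -0.8] 118
t9 cq mid-off mm [-0.1  0.2] z 0.0452 tilt deg [ 0.5 -0.2] 266
39.1417
```

View pics/t9c.png

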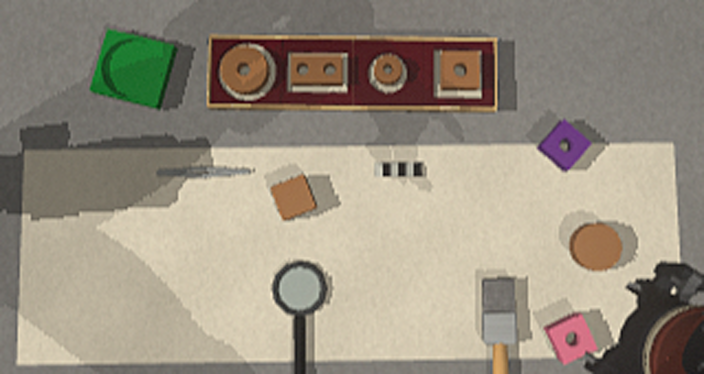

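View pics/s9c.png

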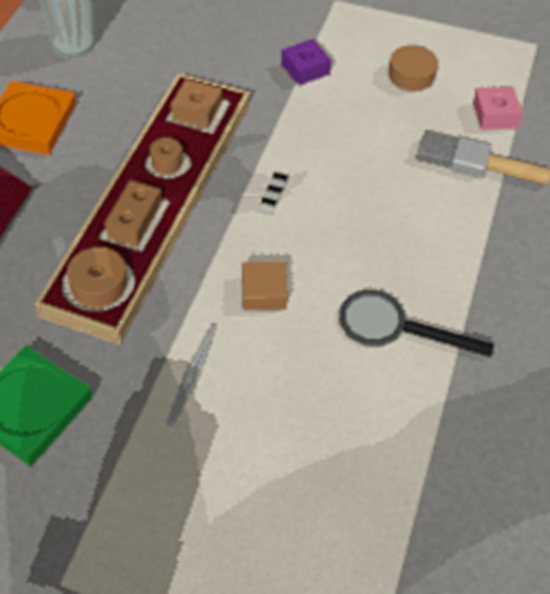

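All four sit in their matching recesses at the same height, level and centred. The look-alikes at (293,197) and (596,246) in the top crop have not moved. The arm is clear, so I'm handing in.

```bash
python3 -c "
from plant import *
job_done();print(observe()['time_s'])"
```

```text
the job is handed in; nothing more can be done
the job is handed in; nothing more can be done
```

I packed the oblong, square, small round and large round finds, in that order, each into its matching cradle. Each was lowered until light contact (3 N) before I let go. I handed the job in at about 39 s of the 96 s limit; no verdict is reported.

- **Height and level:** each piece touched down within 1 mm of the recess floor height. In the last top and side views all four tops are at equal height. Tilt is under 1° except for the oblong, which measured 1.4–2.1°. I took that as depth noise, since leaning on the rim would give about 11°.
- **Centring:** the top view puts them within about 1.5 mm of the recess centres. The side view disagrees, with offsets of up to 4.2 mm on the small whorl. All four shift the same way, which suggests camera bias and the angled view, and 4.2 mm is still inside the 8 mm clearance.
- **Absolute height:** the cameras differ by 3 mm (41.8 mm from the side, 45 mm from the top), on either side of the expected 43 mm.
- **Look-alikes:** the two solid pieces and the coloured look-alikes were not touched, and in the final pictures they appear where they started.

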